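# Pass a repaired board under the UV lamp and brake it to rest at the pointer

## Task

Push the heavy board carriage along its rails so that the middle of the carriage crosses the UV lamp hood once, without stopping, at a pass speed of 8 to 16 cm/s, then catch it on the exit side and brake it gently to rest with its index pin level with the pointer, and leave it standing there, let go. It runs nearly without friction and the parts on the board sit in uncured resin: never jolt it (keep every push or catch well under 5 N), never let it run into the end stop, touch it only on the rubber buffers at its ends and never on the board. Leave the pointer and the other things on the bench where they are.

Things in the scene. Friction and masses are not known exactly. Their poses are not given: they have to be found in the camera images.
- rail: Slide fixed to the bench: aluminium base 120 mm wide (x), 870 mm long (y), 10 mm thick, with two steel guide rails. Origin: on the bench surface, on the centre line; the base reaches from y = -443 to +427 mm. The carriage is loaded at the +y end and travels along the rail's own y axis towards -y. Its axes lie within 0.1 rad of the world axes.
- hood_entry (a point): Entry of the grey lamp hood across the rails: centre line, bench height, y = +100 mm of the rail. The hood is 140 mm long (to hood_exit), 150 mm wide (170 over its feet), its top with fins and fan 138 mm above the bench. Its opening, 140 mm wide and 85 mm high, is only for the carriage: a gripper does not fit in.
- hood_exit (a point): Exit of the lamp hood: centre line, bench height, y = -40 mm of the rail.
- end_stop (a point): Face of the buffers of the low stop block at the -y end of the rails, 19 mm above the bench, y = -400 mm of the rail. The carriage's bearing blocks strike it when the carriage's origin is 60 mm away, at y = -340 mm of the rail. Both stop blocks are only 28 mm high: fingers pass above them.
- carriage: Steel board carriage on ball bearings, 110 (x) x 150 mm (y) over its buffers, nominal 2.7 kg with the board (true value 0.75 to 1.35 times). Nominal drag 0.1 N per m/s plus 0.008 N: it coasts for many seconds. Slides only along the rail's y, parallel to it. Origin: centre line, mid length, bench height. Too big to grip: push or brake it with closed fingers on an end buffer.
- rear_face (a point): Centre of the outer face of the carriage's rear buffer (loading side, 75 mm towards +y from mid length): a rubber plate 100 mm wide, from 32 to 60 mm above the bench (this point 46 mm), on sprung pins in front of the steel deck. It yields by up to 8 mm, stiffness 2.5 N/mm, damping 0.11 N per mm/s.
- front_face (a point): Centre of the outer face of the carriage's front buffer (75 mm towards -y from mid length), the same as the rear one.
- board (a point): Green circuit board with clamps, 100 x 116 mm, fixed on top of the carriage; this point is the middle of its upper side, 61 mm above the bench. Its parts reach up to 66 mm above the bench. Must not be touched.
- index_pin (a point): Tip of the carriage's index pin, on the carriage's +x side at mid length, 50 mm above the bench.
- pointer_tip (a point): Tip of the pointer that marks the resting place: a small steel cone on a clamp at the +x edge of the base beyond the hood's exit, 50 mm above the bench, pointing at the carriage; y = -165 to -300 mm of the rail. The clamp is 57 mm high and stays 60 mm from the centre line. The carriage is at the mark when index_pin has the same y along the rail as this tip.
- screwdriver: Screwdriver lying on the bench on the robot's side of the slide, 170 mm long; a bystander.
- phone_frame: Flat phone frame, 72 x 148 x 9 mm, on the bench on the robot's side of the slide; a bystander.
- screw_tray: White screw tray, 90 x 120 x 22 mm, on the mat beyond the slide; a bystander.
- solder_spool: Solder spool, 56 mm across and 40 mm high, on the mat beyond the slide; a bystander.

How it is judged:
By the outcome, as a careful person would: the job done as asked, in the order asked, and still so for the second after the job is handed in, with the robot touching nothing.
It also fails if it takes over 42 s, if anything falls off the work surface, if the arm or the gripper's body presses on something with over 40 N, if the wrist force passes 120 N, or if a joint passes its speed limit or range.

## Robot

A 6-joint arm with a two-finger parallel gripper is mounted at the origin on the work surface. World frame = base frame: x ahead of the robot, y to its left, z up, the work surface at z = 0. Lengths are in mm, angles in degrees, forces in N, time in s.
With the tool pointing down it reaches from about 350 to 950 mm from the base axis. Payload 17.4 kg.
Tool frame: the origin (TCP) lies between the finger pads; the fingertips stand 19 mm ahead of it and the grasp point (between the pads) is the TCP; x points along the fingers, y is the direction in which the jaws open and shut, and the axes are right-handed (so a half turn about x gives the same grasp; the last joint's range is limited). The gripper opens to 93 mm and grips with 3 to 60 N. Pads are 15 mm wide; open, the fingers measure 128 mm over their backs; the gripper's body (75 mm by 188 mm) begins 65 mm behind the grasp point.
Start: joints at [67.792, 6.646, 82.598, -0, 90.757, -2.166], TCP at [231.337, 634.126, 237.646] pointing down, gripper open.
Joint ranges: [-162.19, 162.19], [-47.58, 125.68], [4.15, 143.07], [-65.23, 245.23], [0.69, 171.88], [-170.13, 170.13]. Speed limits (degrees/s): [108.29, 108.29, 127.2, 180, 180, 180].

## Interface

Orientations are given as a 3x3 rotation matrix whose columns are the frame's x, y, z axes.
In Python, from cell import manip gives the robot as it stands. The module is installed in compiled form; this text tells all that it offers.
- The arm moves only by the tool arm_command, never from a script. Its argument "rows" is a list of rows, each a list of 4 numbers: the shift along the tool's x, y, z in mm, then the turn about the tool's x in degrees. A call has 1 to 10 rows; each row is the pose to reach, as a shift and turn from the pose commanded when the call began, along the tool's axes at that moment; what a row does not reach only later rows make up. A row lasts 1/12 s, in which the tool goes at most 41.7 mm and 7.16 degrees, less where a joint would pass 70% of its speed; a pose out of reach is approached as far as the arm can. A call with a gripper value outside its range is refused whole. "claw" is the finger opening in mm, from 0 to 93, set as the call begins (left out, the last holds). The fingers move at their own pace and stop on an object; the grip force is fixed at half the most. Time passes only in rows, so rows that repeat a pose let the fingers close. It gives the time, the measured TCP pose, the force and the opening at its end, in the units of the state.
- manip.read_state(): the state, without advancing time (a new reading comes with each control period).
- manip.capture(name): name is "scene" or "top"; returns (picture, depth): 400x640x3 uint8, blue, green, red; 400x640 float32, mm along the optical axis (not along the pixel's ray), 0 where there is no reading.
- manip.camera_info(name): a dict with "K" (3x3 intrinsics, pixels), "k1" (the pictures are not rectified: a ray, as slopes to the right and down, at radius r is drawn at 1 + k1 r^2 times it, then the intrinsics apply), "extrinsics" (4x4, takes a point from world to camera coordinates). Camera axes: x right, y down, z forward; pixel columns grow to the right and rows downward; lengths in mm; the calibration is good to about 2 mm. A picture is of the moment at which its call begins. camera_info takes no time and is no camera call.
- manip.sign_off(): hands the job in, once; it reports no verdict.
Trained networks look in the newest picture that a camera, given by its name, has taken for a name from the list of things; names that differ only in an ending like _2 or _b are one class to them, and where a whole thing is asked for, a point or a joint stands for the part that bears it (a point fixed in the world has none). Each returns a list of dicts, best first, with "confidence" (0 to 1); they miss things now and then, are a little off and sometimes report something else, mostly with a low value. They report only what shows in the picture. A call takes as long as a camera call.
- manip.look_for(camera, target): "at" ([column, row] in pixels, amid what is visible of it).
The state is a dict: "time": time; "qpos": joint angles; "joint_vel": joint speeds; "tau": joint torques, N m; "tool_pos": TCP position; "tool_rot": TCP orientation; "wrist_force": force on the tool from outside, world axes, zero at the start; "moment": the same for the moment, N m; "finger_gap": finger opening in mm.
Only numpy, scipy, OpenCV 4.12 (cv2) and the standard library are available. Lean on these libraries where they do the work, as an engineer would, in place of code of your own. Each camera call takes 0.05 s, during which the arm holds its last target. There are 200 camera calls.

## Working session

There is one attempt and no reset: what is moved stays moved. The work goes in short steps, Python scripts to look and compute and a tool call to move; the robot and the scene stay as the last step left them, time stands still between calls to the robot, and variables do not carry over. Pictures are saved under pics/ and viewed, about 8 in all and at most 12, crops included, and the job is handed in when it is done.

Besides the shell and the picture viewer there is one more tool, called by a JSON object that holds its "name" and its "arguments". arm_command: Moves the arm, as the interface text tells. Its arguments: {"type":"object","properties":{"rows":{"type":"array","items":{"type":"array","items":{"type":"number"}}},"claw":{"type":"number"}},"required":["rows"]}

```bash
mkdir -p pics; cat > h.py <<'E'
import numpy as np, cv2
from cell import manip as m
def ray(cam,uv):
    c=m.camera_info(cam);K=np.array(c["K"]);k=c["k1"];T=np.array(c["extrinsics"])
    d=np.array([(uv[0]-K[0,2])/K[0,0],(uv[1]-K[1,2])/K[1,1]]);s=d.copy()
    for _ in range(20): s=d/(1+k*(s@s))
    R=T[:3,:3];return -R.T@T[:3,3],R.T@np.array([s[0],s[1],1.])
def atz(cam,uv,z):
    o,d=ray(cam,uv);return o+d*(z-o[2])/d[2]
def tri(a,ua,b,ub):
    o1,d1=ray(a,ua);o2,d2=ray(b,ub)
    t=np.linalg.lstsq(np.c_[d1,-d2],o2-o1,rcond=None)[0]
    p,q=o1+t[0]*d1,o2+t[1]*d2;return (p+q)/2,np.linalg.norm(p-q)
def bydepth(cam,uv,dep):
    u,v=map(int,np.round(uv));w=dep[max(v-1,0):v+2,max(u-1,0):u+2];w=w[w>0]
    if not len(w):return None
    o,d=ray(cam,uv);return o+d*np.median(w)
E
python3 - <<'E'
from h import *
np.set_printoptions(precision=1,suppress=True)
s=m.read_state();print(s)
P={}
D={}
for c in("scene","top"):
    im,d=m.capture(c);cv2.imwrite(f"pics/{c}0.png",im);np.save(c+"0.npy",d);D[c]=d
    i=m.camera_info(c);print(c,i["K"],i["k1"],ray(c,(320,200)))
for n in "rail hood_entry hood_exit end_stop carriage rear_face front_face board index_pin pointer_tip screwdriver phone_frame screw_tray solder_spool".split():
    for c in("scene","top"):
        r=m.look_for(c,n)
        for x in r[:2]:print(n,c,np.round(x["at"],1),round(x["confidence"],2),bydepth(c,x["at"],D[c]))
        if r and r[0]["confidence"]>.3:P[n,c]=r[0]["at"]
    if (n,"scene") in P and (n,"top") in P:print("   tri",n,*tri("scene",P[n,"scene"],"top",P[n,"top"]))
print(m.read_state()["time"])
E
```

```text
{'time': 0.0, 'qpos': array([67.8,  6.7, 82.6, -0. , 90.8, -2.2]), 'joint_vel': array([-0.1, -0.1, -0.1,  0.1,  0.2,  0. ]), 'tau': array([ -0. , -72.1, -62.3,   0.1,   0. ,  -0. ]), 'tool_pos': array([231.3, 634. , 236.9]), 'tool_rot': array([[-0. ,  0.3,  0.9],
       [-0. ,  0.9, -0.3],
       [-1. , -0. , -0. ]]), 'wrist_force': array([ 0.6,  0.1, -0.3]), 'moment': array([-0., -0.,  0.]), 'finger_gap': 92.98692785622622}
scene [[412.    0.  321.8]
 [  0.  412.  202.2]
 [  0.    0.    1. ]] -0.1022292251537389 (array([1260. , -445.8,  857.8]), array([-0.6,  0.4, -0.7]))
top [[364.1   0.  317. ]
 [  0.  364.1 198.3]
 [  0.    0.    1. ]] -0.06618750093114535 (array([475.7, -20. , 961.1]), array([ 0.1, -0. , -1. ]))
rail scene [318.2 213.5] 0.83 [501.9 -12.4  10. ]
rail scene [379.1 276.6] 0.57 [783.5   6.2  16.9]
rail top [308.  217.7] 0.66 [499.2   6.9 120.6]
   tri rail [497.8   1.7   0.6] 20.447098924274293
hood_entry scene [316.9 212.7] 0.63 [497.1 -14.1  10.1]
hood_entry top [308.6 217.7] 0.88 [499.2   5.6 118.8]
   tri hood_entry [497.2  -1.1   4.8] 22.806010094599507
hood_ex
[... 1483 characters left out ...]
4.9 -166.9   45.8]
   tri pointer_tip [510.9  55.6   7.3] 440.02792076022104
screwdriver scene [215.7 197.6] 0.73 [ 298.8 -256.8   20.1]
screwdriver top [408.8 297.6] 0.7 [ 299.4 -248.4   22.2]
   tri screwdriver [ 296.6 -253.1   16. ] 6.963288731863881
phone_frame scene [378.7 151. ] 0.75 [328.  331.9   8.7]
phone_frame top [188.6 286.5] 0.84 [320.6 321.    9.7]
   tri phone_frame [322.9 328.2   5.5] 12.64875381860845
screw_tray scene [377.6 279.5] 0.74 [783.8   2.5   7.5]
screw_tray top [310.4 113.8] 0.95 [777.3   6.   19.8]
screw_tray top [188.4 284.5] 0.16 [325.9 321.5  10.1]
   tri screw_tray [782.    5.6   3.5] 2.0158845092409
solder_spool top [253.8 120. ] 0.84 [752.9 151.7  44.3]
1.5
```

```bash
python3 - <<'E'
import cv2
a=cv2.imread("pics/top0.png")
cv2.imwrite("pics/top0c.png",cv2.resize(a[150:270,130:530],None,fx=2,fy=2,interpolation=cv2.INTER_CUBIC))
E
```

```text
(no output)
```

View pics/top0.png

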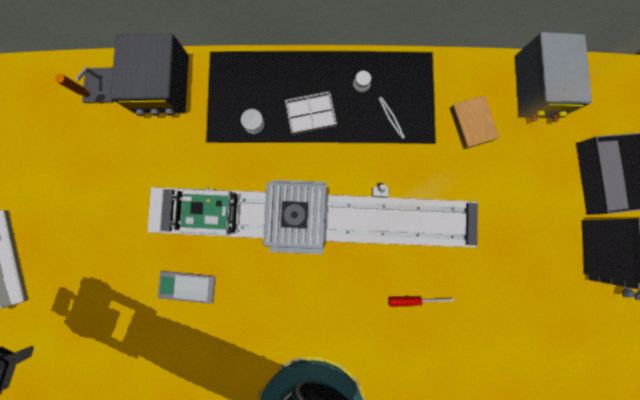

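View pics/scene0.png

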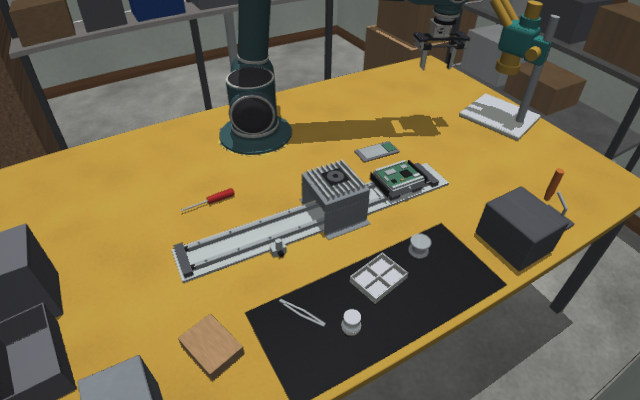

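View pics/top0c.png

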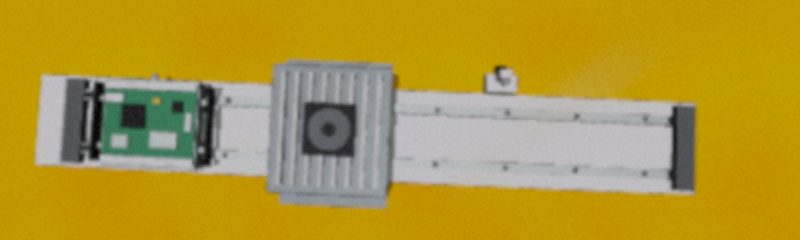

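Top view: carriage at left (cols 165–238), hood at 265–327, pointer clamp at (380,190), end stop at 472. Scene view agrees. Next I fit the rail and zoom in on the pin and pointer.

```bash
python3 - <<'E'
from h import *
np.set_printoptions(precision=1,suppress=True)
im=cv2.imread("pics/top0.png");d=np.load("top0.npy");sc=cv2.imread("pics/scene0.png")
hsv=cv2.cvtColor(im,cv2.COLOR_BGR2HSV)
w=((hsv[...,1]<90)).astype(np.uint8)
# base edges at exposed columns, z=10 plane
E={'hi':[],'lo':[]}
for c in list(range(334,372,3))+list(range(392,464,3))+[242,246,250,254,258]:
    r=np.where(w[170:260,c])[0]+170
    E['hi'].append(atz("top",(c,r[0]-.5),10));E['lo'].append(atz("top",(c,r[-1]+.5),10))
L={}
for k,v in E.items():
    v=np.array(v)[:,:2];p=np.polyfit(v[:,1],v[:,0],1);res=v[:,0]-np.polyval(p,v[:,1])
    g=abs(res)<3;p=np.polyfit(v[g,1],v[g,0],1);L[k]=p;print(k,p,np.degrees(np.arctan(p[0])),g.sum(),len(g),"width check",res.std())
p=(L['hi']+L['lo'])/2;print("width",L['hi'][1]-L['lo'][1],"slope",p)
for nm,uv in (("A",(130+42/2,150+75/2)),("B",(130+36/2,150+164/2)),("C",(130+695/2,150+104/2)),("D",(130+693/2,150+192/2))):print(nm,atz("top",uv,10))
a=cv2.resize(im[178:204,362:402],None,fx=10,fy=10,interpolation=cv2.INTER_CUBIC)
b=cv2.resize(im[178:204,188:228],None,fx=10,fy=10,interpolation=cv2.INTER_CUBIC)
c=cv2.resize(sc[232:258,260:300],None,fx=10,fy=10,interpolation=cv2.INTER_CUBIC)
e=cv2.resize(sc[175:201,395:435],None,fx=10,fy=10,interpolation=cv2.INTER_CUBIC)
cv2.imwrite("pics/z.png",np.vstack([np.hstack([b,a]),np.hstack([e,c])]))
E
```

```text
hi [  0. 565.] 2.229278428913274 42 42 width check 0.828662153932811
lo [  0.  444.5] 2.2609522094324013 42 42 width check 0.7663991410596739
width 120.43202227449842 slope [  0.  504.7]
A [579.9 431.3  10. ]
B [461.3 434.6  10. ]
C [ 545.6 -437.4   10. ]
D [ 429.9 -431.6   10. ]
```

View pics/z.png

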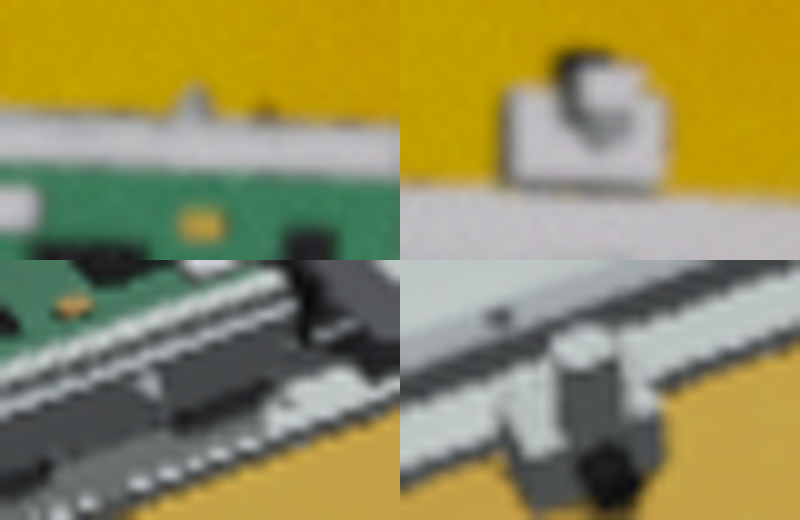

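Zoom: pin tip at about (207.0,186.0) and pointer tip at about (381.5,192.0) in the top view.

```bash
cat >> h.py <<'E'
th=np.radians(2.245);U=np.array([np.sin(th),np.cos(th)]);X=np.array([U[1],-U[0]]);O=np.array([504.7+.0392*7.5,7.5])
def rs(p):
    q=np.asarray(p)[:2]-O;return np.array([q@X,q@U])
E
python3 - <<'E'
from h import *
np.set_printoptions(precision=2,suppress=True)
pin=atz("top",(207.05,186.05),50);tip=atz("top",(381.55,192.05),50)
print(pin,rs(pin),tip,rs(tip))
print("rear",rs([512.5,344]),"front",rs([517,193]),"board",rs(atz("top",(207.3,211.6),61)))
print("hood top depth", rs([499.2,6.9]))
s=m.read_state();R=s["tool_rot"];print(R,"yaw y",np.degrees(np.arctan2(R[1,1],R[0,1])),s["tool_pos"],rs(s["tool_pos"]))
# buffers in depth: profile along the rail at centre line using top depth
d=np.load("top0.npy");pr=[]
for c in range(150,262):
    best=bydepth("top",(c,212),d)
    pr.append((rs(best)[1],best[2]))
print([(round(a),round(b)) for a,b in pr])
E
```

```text
[579.72 266.26  50.  ] [ 64.53 261.49] [ 566.55 -175.38   50.  ] [  68.68 -180.33]
rear [ -5.68 336.54] front [  4.73 185.83] board [ -0.52 252.9 ]
hood top depth [-5.77 -0.83]
[[-0.    0.34  0.94]
 [-0.    0.94 -0.34]
 [-1.   -0.    0.  ]] yaw y 69.95640380273582 [231.35 634.11 237.62] [-297.98  615.41]
[(424, 10), (421, 10), (418, 11), (415, 11), (412, 11), (409, 11), (407, 11), (404, 11), (402, 10), (399, 10), (396, 10), (385, 29), (382, 29), (380, 30), (377, 30), (374, 30), (372, 30), (370, 28), (367, 28), (365, 27), (362, 27), (361, 23), (361, 17), (360, 13), (357, 13), (335, 61), (332, 61), (330, 59), (330, 54), (330, 48), (330, 41), (327, 41), (317, 62), (314, 62), (312, 62), (309, 62), (307, 61), (304, 62), (301, 62), (299, 62), (296, 63), (293, 65), (290, 66), (287, 66), (285, 66), (282, 67), (279, 67), (277, 68), (274, 67), (272, 66), (270, 66), (268, 65), (266, 62), (263, 62), (261, 62), (258, 62), (255, 63), (253, 62), (250, 64), (248, 64), (245, 64), (243, 62), (241, 62), (238, 62), (236, 62), (233, 62), (230, 62), (228, 62), (225, 63), (223, 62), (220, 62), (218, 63), (215, 65), (212, 66), (209, 66), (207, 66), (205, 64), (203, 61), (201, 59), (200, 53), (200, 43), (206, 11), (203, 11), (188, 61), (186, 61), (185, 53), (185, 42), (189, 13), (187, 11), (184, 12), (182, 11), (179, 12), (176, 11), (174, 11), (171, 11), (169, 11), (166, 11), (163, 11), (161, 12), (158, 11), (155, 11), (153, 10), (150, 11), (147, 11), (145, 12), (142, 13), (139, 13), (137, 13), (134, 10), (132, 11), (129, 10), (127, 11)]
```

{"name": "arm_command", "arguments": {"rows": [[5,-12.5,32.5,6.5],[10,-25,65,13],[15,-37.5,97.5,19.5],[20,-50,130,26],[25,-62.5,162,32.5],[30,-75,195,39],[35,-87.5,227,45.5],[40,-100,260,52],[45,-112.5,292,58.5],[50,-125,325,65]], "claw": 0}}

```text
time: 2.33
tool_pos: [494.8, 404.0, 187.6]
tool_rot: [[0.0, 0.997, 0.081], [0.0, 0.081, -0.997], [-1.0, 0.0, -0.0]]
wrist_force: [0.6, 1.1, 0.6]
finger_gap: 30.8
```

```bash
cat > st.py <<'E'
from h import *
np.set_printoptions(precision=2,suppress=True)
s=m.read_state();R=s["tool_rot"];p=s["tool_pos"]
print("t",s["time"],"rail",rs(p),"z",p[2],"yaw err cw",np.degrees(np.arctan2(R[1,1],R[0,1]))+2.245,"F",s["wrist_force"],"gap",s["finger_gap"])
print("y,z of tool in rail:",R[:2,1]@X,R[:2,1]@U,R[:2,2]@X,R[:2,2]@U)
E
python3 st.py
```

```text
t 2.3333 rail [-25.69 395.81] z 187.58467947438507 yaw err cw 6.886608869592488 F [0.65 1.13 0.62] gap 30.838694850519342
y,z of tool in rail: 0.9927853736396234 0.11990480663635894 0.11990484441238564 -0.9927853704052556
```

{"name": "arm_command", "arguments": {"rows": [[30,8,8,3.5],[60,16,18,6.9],[90,23,24,6.9],[115,24.8,28,6.9],[128,24.8,28,6.9],[131.5,24.8,28,6.9],[131.5,24.8,28,6.9]]}}

```text
time: 2.92
tool_pos: [520.7, 379.8, 56.0]
tool_rot: [[-0.001, 0.999, -0.034], [-0.0, -0.034, -0.999], [-1.0, -0.001, 0.0]]
wrist_force: [0.1, -0.4, -0.6]
finger_gap: 0.4
```

```bash
python3 st.py
```

```text
t 2.9167 rail [  1.08 372.64] z 56.01690843726255 yaw err cw 0.3172150672420746 F [ 0.11 -0.41 -0.62] gap 0.4246456178950539
y,z of tool in rail: 0.9999844269641903 0.00553641770901743 0.005536677797488357 -0.9999846045194001
```

{"name": "arm_command", "arguments": {"rows": [[0,-1,4,0.3],[0,-1,9,0.3],[0,-1,14,0.3],[0,-1,18,0.3],[0,-1,20,0.3],[0,-1,21,0.3],[0,-1,21.8,0.3],[0,-1,22.6,0.3],[0,-1,23.4,0.3],[0,-1,24.2,0.3]]}}

```text
time: 3.75
tool_pos: [519.1, 355.4, 56.1]
tool_rot: [[-0.0, 0.999, -0.039], [-0.0, -0.039, -0.999], [-1.0, -0.0, 0.0]]
wrist_force: [0.3, 0.3, 0.2]
finger_gap: 0.5
```

```bash
python3 st.py
```

```text
t 3.75 rail [  0.49 348.21] z 56.11808378357883 yaw err cw 0.0059810704444869245 F [0.3  0.28 0.25] gap 0.5492492891424884
y,z of tool in rail: 0.9999999939119837 0.00010438937179367558 0.00010439040009324607 -0.9999999941379363
```

{"name": "arm_command", "arguments": {"rows": [[0,0,0.8,0],[0,0,1.6,0],[0,0,2.4,0],[0,0,3.2,0],[0,0,4.0,0],[0,0,4.8,0],[0,0,5.6,0],[0,0,6.4,0],[0,0,7.5,0],[0,0,9.2,0]]}}

```text
time: 4.58
tool_pos: [518.8, 346.2, 56.1]
tool_rot: [[0.0, 0.999, -0.039], [0.0, -0.039, -0.999], [-1.0, 0.0, -0.0]]
wrist_force: [0.4, 1.4, -1.4]
finger_gap: 0.4
```

```bash
python3 st.py
```

```text
t 4.5833 rail [  0.49 338.97] z 56.13994987836498 yaw err cw 0.00923433821822428 F [ 0.4   1.44 -1.4 ] gap 0.421416716640917
y,z of tool in rail: 0.999999986582824 0.00016116960538382213 0.00016117183009788788 -0.9999999841289432
```

{"name": "arm_command", "arguments": {"rows": [[0,0,2.5,0],[0,0,5.8,0],[0,0,9.9,0],[0,0,14.8,0],[0,0,20.5,0],[0,0,27,0],[0,0,34.3,0],[0,0,42.4,0],[0,0,51.3,0],[0,0,61,0]]}}

```text
time: 5.42
tool_pos: [516.3, 284.3, 56.2]
tool_rot: [[0.0, 0.999, -0.039], [-0.0, -0.039, -0.999], [-1.0, 0.0, 0.0]]
wrist_force: [0.2, -0.9, -0.5]
finger_gap: 0.7
```

```bash
python3 st.py
```

```text
t 5.4167 rail [  0.46 277.06] z 56.1547038684698 yaw err cw 0.003240155066332129 F [ 0.16 -0.92 -0.51] gap 0.6806704021293551
y,z of tool in rail: 0.9999999983352015 5.6551374148818e-05 5.6551291171345885e-05 -0.9999999983748025
```

{"name": "arm_command", "arguments": {"rows": [[0,0,10.3,0],[0,0,21,0],[0,0,31.7,0],[0,0,40,0],[-8,0,45,0],[-35,0,50,0],[-70,0,65,0],[-100,0,85,0],[-122,0,115,0],[-130,0,152,0]]}}

```text
time: 6.25
tool_pos: [511.0, 133.2, 190.8]
tool_rot: [[0.005, 0.999, -0.037], [0.001, -0.037, -0.999], [-1.0, 0.005, -0.001]]
wrist_force: [1.4, 0.1, 0.8]
finger_gap: 0.4
```

```bash
python3 st.py
```

```text
t 6.25 rail [  1.12 125.88] z 190.80093217266915 yaw err cw 0.10882200250752572 F [1.38 0.12 0.84] gap 0.4255582027991694
y,z of tool in rail: 0.9999867430340467 0.0018992793471730648 0.0019063161688800886 -0.9999971081952359
```

{"name": "arm_command", "arguments": {"rows": [[0,0,39,0],[0,0,78,0],[0,0,117,0],[0,0,156,0],[0,0,195,0],[5,0,232,0],[30,0,262,0],[60,0,290,0],[90,0,315,0],[112,0,332,0]]}}

```text
time: 7.08
tool_pos: [496.4, -200.4, 72.5]
tool_rot: [[-0.001, 0.999, -0.04], [0.0, -0.04, -0.999], [-1.0, -0.001, -0.0]]
wrist_force: [0.0, -0.1, -0.8]
finger_gap: 0.7
```

```bash
cat > look.py <<'E'
import sys
from h import *
exec(open("st.py").read())
t=s["time"]
im,d=m.capture("top");cv2.imwrite(f"pics/t{t:.2f}.png",im);np.save(f"t{t:.2f}.npy",d)
c=m.camera_info("top");K=np.array(c["K"]);T=np.array(c["extrinsics"])
v,u=np.mgrid[150:270,300:480];P=[]
pts=cv2.undistortPoints(np.c_[u.ravel(),v.ravel()].astype(float)[:,None],K,np.array([c["k1"],0,0,0.]))[:,0]
z=d[150:270,300:480].ravel();ok=z>0
w=(np.c_[pts[ok]*z[ok,None],z[ok]]-T[:3,3])@T[:3,:3]
r=(w[:,:2]-O)@np.c_[X,U]
g=(abs(r[:,0])<48)&(w[:,2]>54)&(w[:,2]<75)&(r[:,1]<-45)
q=r[g,1];print("carriage pts",g.sum(),np.percentile(q,[0,1,3,10,50]) if g.sum() else "")
# front buffer edge per lateral column
for lo in range(-45,45,15):
    h=g&(r[:,0]>lo)&(r[:,0]<lo+15);print(lo,h.sum(),np.sort(r[h,1])[:4])
E
python3 look.py
```

```text
t 7.0833 rail [  -0.41 -208.08] z 72.50722880411665 yaw err cw -0.06625507303071121 F [ 0.   -0.06 -0.78] gap 0.7262424974625036
y,z of tool in rail: 0.9999991052663061 -0.0011563686513208563 -0.0011564210409487213 -0.9999993283404989
carriage pts 593 [-93.38 -91.39 -90.91 -87.97 -64.17]
-45 87 [-91.38 -91.33 -91.27 -89.38]
-30 94 [-91.34 -91.33 -90.95 -90.93]
-15 97 [-90.6  -90.46 -90.31 -90.29]
0 93 [-90.11 -90.09 -89.9  -89.77]
15 89 [-91.72 -91.56 -91.44 -89.52]
30 97 [-93.38 -93.37 -91.27 -91.22]
```

{"name": "arm_command", "arguments": {"rows": [[9,0.4,-26,0],[16.5,0.4,-50,0]]}}

```text
time: 7.3
tool_pos: [499.6, -148.9, 57.6]
tool_rot: [[-0.0, 0.999, -0.042], [0.0, -0.042, -0.999], [-1.0, -0.0, -0.0]]
wrist_force: [0.7, 1.3, -0.8]
finger_gap: 0.6
```

```bash
python3 look.py
```

```text
t 7.3 rail [   0.69 -156.52] z 57.5503693856097 yaw err cw -0.17181431333516084 F [ 0.74  1.32 -0.77] gap 0.6280730561558024
y,z of tool in rail: 0.9999954467488213 -0.0029987208043269764 -0.002998800423844379 -0.9999954758829152
carriage pts 804 [-100.88  -97.91  -95.39  -91.06  -70.69]
-45 110 [-91.51 -91.3  -91.21 -89.23]
-30 125 [-95.8  -95.56 -95.41 -93.65]
-15 130 [-98.03 -97.74 -97.68 -95.39]
0 127 [-94.74 -94.49 -94.38 -94.3 ]
15 124 [-96.41 -96.35 -94.28 -94.24]
30 135 [-100.88 -100.42  -98.61  -98.53]
```

```bash
python3 - <<'E'
from h import *
a=cv2.imread("pics/t7.08.png");b=cv2.imread("pics/t7.30.png")
cv2.imwrite("pics/cmp.png",cv2.resize(np.hstack([a[170:250,300:420],b[170:250,300:420]]),None,fx=3.3,fy=3.3,interpolation=cv2.INTER_CUBIC))
z0=62
for c0,c1 in((328,345),(330,347),(333,349)):
  T=a[190:240,c0:c1];r=cv2.matchTemplate(b[188:243,c0:c1+18],T,cv2.TM_CCOEFF_NORMED)
  _,mx,_,(x,y)=cv2.minMaxLoc(r);row=r[y];sub=0
  if 0<x<len(row)-1: sub=.5*(row[x-1]-row[x+1])/(row[x-1]-2*row[x]+row[x+1])
  p=rs(atz("top",((c0+c1)/2,215),z0));q=rs(atz("top",((c0+c1)/2+x+sub,213+y),z0));print(mx,x+sub,y,(q-p)/(7.3-7.0833))
E
```

```text
0.5523329973220825 4.4575253 2 [  2.24642598 -50.72298323]
0.5481674671173096 4.8484216 2 [  2.44155507 -55.17472521]
0.4484804570674896 5.274684 2 [  2.6537518 -60.0317119]
```

View pics/cmp.png

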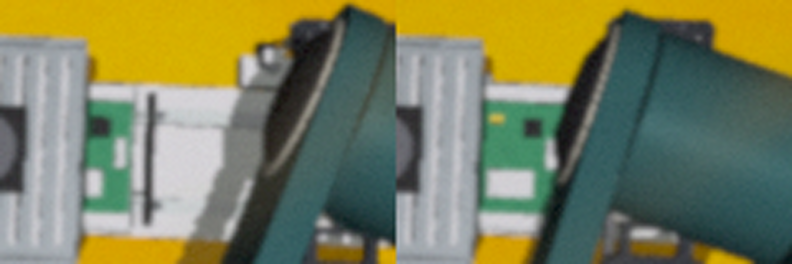

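The board parts moved about 10.9 px in 0.217 s, which gives about 12.4 cm/s. The front is at about s = -124 now.

{"name": "arm_command", "arguments": {"rows": [[0,0,2.5,0],[0,0,7.5,0],[0,0,14,0],[0,0,22,0],[0,0,31,0],[0,0,40,0],[0,0,49,0],[0,0,58,0],[0,0,67,0],[0,0,76,0]]}}

```text
time: 8.18
tool_pos: [496.7, -225.4, 57.6]
tool_rot: [[-0.0, 0.999, -0.039], [0.0, -0.039, -0.999], [-1.0, -0.0, -0.0]]
wrist_force: [-0.1, -0.3, -0.6]
finger_gap: 0.3
```

```bash
python3 st.py
```

```text
t 8.1833 rail [   0.84 -233.08] z 57.58544662582292 yaw err cw -0.01388294369262466 F [-0.14 -0.33 -0.57] gap 0.2610732872765763
y,z of tool in rail: 0.9999999640838034 -0.00024230307334460743 -0.0002423050816788841 -0.9999999704906675
```

{"name": "arm_command", "arguments": {"rows": [[0,0,8.6,0],[0,0,16.4,0],[0,0,22.8,0],[0,0,27.2,0],[0,0,29.8,0],[0,0,31.1,0],[0,0,31.7,0],[0,0,32,0],[0,0,32.1,0]]}}

```text
time: 8.93
tool_pos: [495.6, -256.2, 57.7]
tool_rot: [[0.0, 0.999, -0.039], [0.0, -0.039, -0.999], [-1.0, 0.0, -0.0]]
wrist_force: [0.4, 0.1, -0.6]
finger_gap: 0.8
```

```bash
python3 look.py; cat > pin.py <<'E'
from h import *
import sys
st=m.read_state();t=st["time"]
im,_=m.capture("top");n=f"pics/p{t:.2f}.png";cv2.imwrite(n,im)
s2,_=m.capture("scene");cv2.imwrite(f"pics/s{t:.2f}.png",s2)
a=cv2.resize(im[175:245,340:425],None,fx=7,fy=7,interpolation=cv2.INTER_CUBIC)
cv2.imwrite(f"pics/pz{t:.2f}.png",a);print(f"pz{t:.2f}")
b=cv2.resize(s2[215:275,230:330],None,fx=8,fy=8,interpolation=cv2.INTER_CUBIC)
cv2.imwrite(f"pics/sz{t:.2f}.png",b)
E
python3 pin.py
```

```text
t 8.9333 rail [   0.95 -263.86] z 57.65953476592572 yaw err cw 0.0181190770496924 F [ 0.35  0.1  -0.56] gap 0.8394245114395856
y,z of tool in rail: 0.9999999495378862 0.0003162375465235734 0.0003162410201056759 -0.9999999434169887
carriage pts 1923 [-250.85 -238.35 -232.68 -222.07 -172.78]
-45 276 [-225.21 -223.85 -222.07 -221.91]
-30 288 [-231.43 -229.17 -229.03 -228.59]
-15 303 [-236.52 -236.03 -235.61 -234.09]
0 306 [-239.12 -239.07 -239.05 -238.99]
15 307 [-239.   -238.99 -238.91 -238.89]
30 329 [-250.85 -250.74 -250.35 -249.37]
pz8.98
```

```bash
python3 - <<'E'
import cv2,numpy as np
a=cv2.imread("pics/pz8.98.png")[:380];b=cv2.imread("pics/sz8.98.png");print(a.shape,b.shape)
b=cv2.resize(b,(595,int(b.shape[0]*595/b.shape[1])))[:220]
cv2.imwrite("pics/both1.png",np.vstack([a,b]))
E
```

```text
(380, 595, 3) (480, 800, 3)
```

View pics/both1.png

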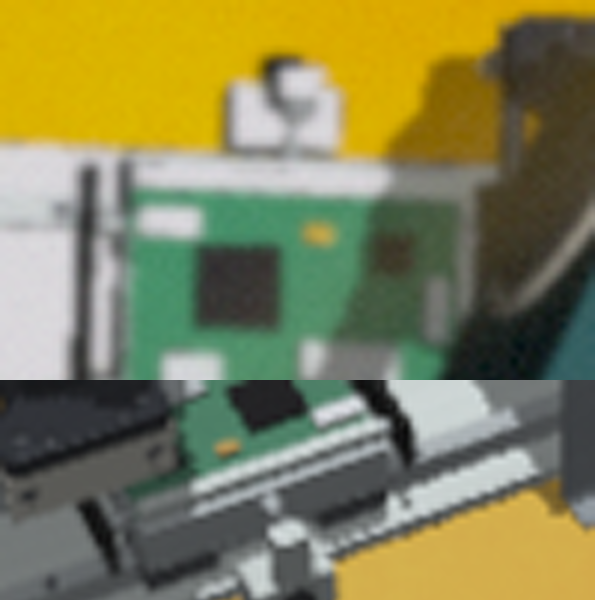

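Pin (top zoom ~(290,135)) is nearly level with the pointer tip (~(295,112)). I check for drift and measure the offset by averaging.

```bash
cat > meas.py <<'E'
from h import *
np.set_printoptions(precision=2,suppress=True)
L=[];t0=m.read_state()["time"]
for i in range(6):L.append(m.capture("top")[0].astype(np.float32))
avg=sum(L)/6;t1=m.read_state()["time"]
cv2.imwrite(f"pics/a{t1:.2f}.png",avg.astype(np.uint8))
old=cv2.imread("pics/p8.98.png").astype(np.float32)
B=(slice(203,228),slice(358,392))
print(t0,t1,"shift px since 8.98:",cv2.phaseCorrelate(old[B].mean(2),avg[B].mean(2))[0])
# board displacement since the start
a=cv2.imread("pics/top0.png").astype(np.float32)
sc=4;up=lambda i:cv2.resize(i,None,fx=sc,fy=sc,interpolation=cv2.INTER_CUBIC)
c0,c1,r0,r1=183,220,198,222
T=up(a[r0:r1,c0:c1]);q=up(avg[195:235,345:405]);r=cv2.matchTemplate(q,T,cv2.TM_CCOEFF_NORMED)
_,mx,_,(x,y)=cv2.minMaxLoc(r);row=r[y];x+= .5*(row[x-1]-row[x+1])/(row[x-1]-2*row[x]+row[x+1])
p=rs(atz("top",((c0+c1)/2,(r0+r1)/2),61));n=rs(atz("top",(345+x/sc+(c1-c0)/2,195+y/sc+(r1-r0)/2),61))
print("match",mx,"disp",n-p,"centre est",261.5+n[1]-p[1],"target -180.3")
z=cv2.resize(avg[184:202,366:396].astype(np.uint8),None,fx=20,fy=20,interpolation=cv2.INTER_CUBIC);cv2.imwrite(f"pics/az{t1:.2f}.png",z)
E
python3 meas.py; ls pics | grep az
```

```text
9.0833 9.3833 shift px since 8.98: (-0.009152723633313542, 0.5219046015520306)
match 0.8397607207298279 disp [   0.02 -441.84] centre est -180.33788309071167 target -180.3
az9.38.png
```

View pics/az9.38.png

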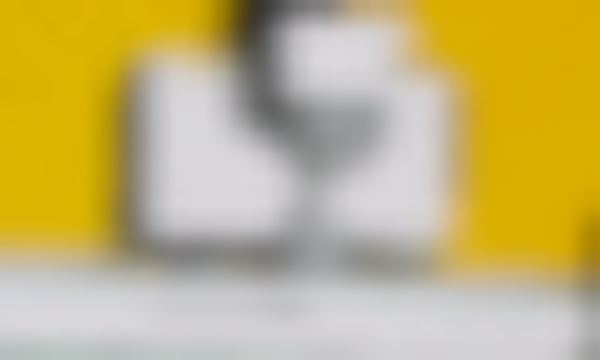

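Zoom: the cone apex is at about (322,178) and the pin below it at about (315,200), within about 1 mm. Board tracking gives 0.0 mm error and no drift. I retreat gently and then lift.

{"name": "arm_command", "arguments": {"rows": [[0,0,0.3,0],[0,0,1,0],[0,0,3,0],[0,0,8,0],[0,0,18,0],[-5,0,30,0],[-30,0,38,0],[-65,0,45,0],[-100,0,60,0],[-130,-15,80,0]]}}

```text
time: 10.22
tool_pos: [478.3, -336.9, 190.4]
tool_rot: [[0.001, 0.999, -0.038], [-0.001, -0.038, -0.999], [-1.0, 0.001, 0.001]]
wrist_force: [1.2, -0.1, 0.3]
finger_gap: 0.2
```

{"name": "arm_command", "arguments": {"rows": [[-10,-30,10,0],[-20,-65,20,0],[-20,-100,30,0],[-20,-130,30,0],[-20,-150,30,0],[-20,-155,30,0],[-20,-155,30,0]]}}

```text
time: 10.8
tool_pos: [320.2, -360.6, 208.5]
tool_rot: [[0.001, 0.999, -0.041], [-0.001, -0.041, -0.999], [-1.0, 0.001, 0.001]]
wrist_force: [0.7, 1.4, -0.4]
finger_gap: 0.4
```

```bash
sed -i 's#"pics/p8.98.png"#"pics/a9.38.png"#' meas.py; python3 meas.py; python3 - <<'E'
from h import *
im=cv2.imread(sorted(__import__("glob").glob("pics/a1*.png"))[-1]);cv2.imwrite("pics/fin.png",cv2.resize(im[100:320,140:490],None,fx=2,fy=2,interpolation=cv2.INTER_CUBIC))
E
```

```text
10.8 11.1 shift px since 8.98: (0.14839293864569214, 0.4039230802971314)
match 0.9764168858528137 disp [   0.05 -442.67] centre est -181.17240114203275 target -180.3
```

View pics/fin.png

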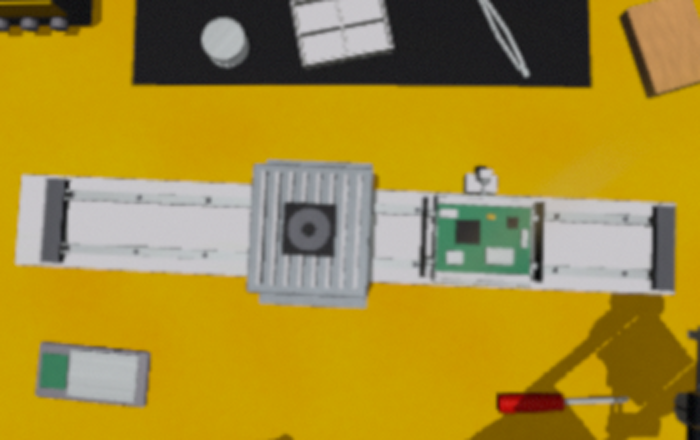

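{"name": "arm_command", "arguments": {"rows": [[0,0,0,0],[0,0,0,0],[0,0,0,0],[0,0,0,0],[0,0,0,0],[0,0,0,0],[0,0,0,0],[0,0,0,0],[0,0,0,0],[0,0,0,0]]}}

```text
time: 11.93
tool_pos: [321.4, -359.7, 207.7]
tool_rot: [[0.0, 0.999, -0.039], [-0.0, -0.039, -0.999], [-1.0, 0.0, 0.0]]
wrist_force: [0.1, 0.4, -0.3]
finger_gap: 0.5
```

```bash
sed -i 's#a9.38#a11.10#' meas.py; python3 meas.py; python3 - <<'E'
from h import *
im=cv2.imread(sorted(__import__("glob").glob("pics/a12*.png"))[-1]);cv2.imwrite("pics/fz.png",cv2.resize(im[184:202,366:396],None,fx=20,fy=20,interpolation=cv2.INTER_CUBIC))
E
```

```text
11.9333 12.2333 shift px since 8.98: (0.03966811996686204, 0.5038404378882912)
match 0.9765557646751404 disp [   0.05 -442.66] centre est -181.16204968736898 target -180.3
```

View pics/fz.png

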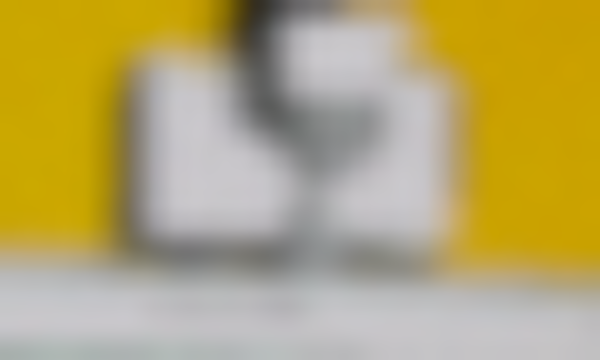

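The pin at about (315,200) is still right below the cone apex, and the carriage is stationary.

```bash
python3 -c "
from cell import manip as m
print(m.sign_off(), m.read_state()['time'])"
```

```text
the job is handed in; nothing more can be done
the job is handed in; nothing more can be done
```

The carriage went through the lamp hood once without stopping. It now stands with its index pin level with the pointer, let go. I handed the job in at about 12.2 s of the 42 s.

- **Pass:** I pushed on the rear buffer up to about 12.8 cm/s, then let it coast through. Board features in two top-view pictures gave about 12.4 cm/s just after the middle left the hood.
- **Catch:** I met it on the front buffer with the fingers moving about 1.5 cm/s slower than the carriage. I then braked it to rest over about 40 mm and backed the fingers away slowly.
- **Forces:** The highest sideways wrist reading I saw was about 1.4 N, but I only read it at the end of each move. The peak force at first contact was not recorded; I estimate about 2 N.
- **Position:** Two checks disagree slightly. Tracking the board put the pin about 0.9 mm past the mark. The zoomed view showed it level to within about 1 mm, perhaps slightly short. I left it there, because correcting it risked more than it would gain.
- **At rest:** The carriage did not move between 11.1 and 12.2 s with the arm clear. An earlier reading differed by 0.8 mm, probably because the arm's shadow lay on the board.
- **Other things:** In the final picture the pointer and the bystanders in view looked where they were. I did not measure them again.

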